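# Put the stamp away in the screw-cap canister

### The job

Put the brown name stamp away in the open metal canister on the desk so that it is wholly inside, then swing the hinged lid shut over it and twist its cap clockwise until it is fully tight. Leave the other things on the desk where they are.

Things in the scene. Friction and masses are not known exactly. Their poses are not given: they have to be found in the camera images.
- canister: Upright round aluminium canister fixed to the desk, outside diameter 84 mm, rim 86 mm above the desk, wall 4 mm (76 mm inside diameter), inner floor 6 mm above the desk. Origin: centre of its underside; z up; its own +x points to the hinge side (the back), so the lid swings about its y axis. The hinge axis is 52 mm from the origin along +x, at rim height. Just inside the mouth two small tabs at +y and -y reach 6 mm inward (65 mm free between them).
- canister_floor (a point): Centre of the canister's inner floor, 80 mm below the rim.
- canister_lid (a joint): Hinge of the lid, rad: 0 = shut flat on the rim, grows as the lid opens up and backward, stop at 2.1. At the start the lid stands open, leaning back past upright (1.85 to 2.1). The hinge is slightly stiff: the lid stays put within about 0.3 rad of upright (1.57); brought forward of that (below about 1.1) it falls shut by itself, slowly and with little force.
- thumb_tab (a point): Point on the steel thumb tab of the lid's collar (tab 30 mm wide, 8 mm thick), 118 mm from the hinge axis and 4 mm short of the tab's end. Lid shut: the tab is at the front (canister -x), 91 mm above the desk; lid open: it is the topmost part of the lid, and its rear face can be pushed forward.
- canister_cap (a joint): Turn of the round black cap in the lid's collar, rad, about the canister's axis when shut: 0 = fully tight (stop), grows counterclockwise seen from above, stop at 1.4. It turns stiffly (about 0.06 N m) and stays where left. With the lid shut and the value under about 0.35 two lugs beneath the cap grip the tabs and lock the lid; if it is turned under about 0.4 while the lid is open, the lugs land on the tabs and the lid cannot shut. At the start it is loose (1.0 to 1.35).
- cap_bar (a point): Centre of the straight black grip bar on top of the cap: 62 mm long, 12 mm thick, 30 mm high. Its own frame's y runs along the bar, z along the cap's axis away from the canister. At joint value 0 the bar lies along the canister's y axis. Lid shut: this point is on the canister's axis 119.5 mm above the desk, bar top 134.5 mm, and the flat cap round its foot (81 mm diameter) 105 mm above the desk.
- stamp: Dark brown waisted name stamp, 18 mm diameter, 62 mm long, standing upright and loose on the desk. Origin: centre of its underside, z along its length.
- stamp_mid (a point): Middle of the stamp, 31 mm above its underside.
- glue_stick: Bystander: white and green upright glue stick, 28 mm diameter, 94 mm tall. Origin at the centre of its underside.
- ink_pad: Bystander: flat dark blue stamp-pad tin, 79 x 117 x 15 mm. Origin at the centre of its underside, y along its length.
- stapler: Bystander: red and black stapler, 150 x 34 x 42 mm. Origin at the centre of its underside, x along its length.
There are look-alikes about, which are no part of the job. Leave any blue look-alike of the stamp alone.

How it is judged (in metres and radians):
On the way, in this order (a step that is already met when the one before it is completed fails the run):
1. the stamp is wholly inside the canister (horizontal distance between stamp_mid and canister below 0.036 m and z of stamp_mid in the frame of canister below 0.055 m), for 0.2 s.
2. the lid is shut on the rim (value of joint canister_lid below 0.05 rad), for 0.2 s.
3. the cap is twisted tight (value of joint canister_cap below 0.12 rad), for 0.2 s.
At the end, for the whole second after the job is handed in: The stamp rests inside the canister (its middle within 36 mm of the axis and less than 55 mm above the canister's underside), the lid is shut (within 0.05 rad) and the cap is tight (within 0.12 rad of its stop) (all of step 1 and value of joint canister_lid below 0.05 rad and value of joint canister_cap below 0.12 rad and linear speed of stamp below 0.03 m/s); the robot touches nothing.
It fails at once if the glue stick is moved more than 30 mm or tipped (distance of glue_stick from where it was at the start of the episode above 0.03 m or angle between glue_stick's own z axis and vertical above 0.5 rad).
It fails at once if the ink pad is moved more than 30 mm (distance of ink_pad from where it was at the start of the episode above 0.03 m).
It fails at once if the stapler is moved more than 30 mm (distance of stapler from where it was at the start of the episode above 0.03 m).
It also fails if it takes over 67 s, if anything falls off the work surface, if the arm or the gripper's body presses on something with over 40 N, if the wrist force passes 120 N, or if a joint passes its speed limit or range.

### The arm

A 6-joint arm with a two-finger parallel gripper is mounted at the origin on a cart in front of the work surface, level with it; the furniture and walls round the work are solid. World frame = base frame: x ahead of the robot, y to its left, z up, the work surface at z = 0. Lengths are in mm, angles in rad, forces in N, time in s.
With the tool pointing down it reaches from about 350 to 875 mm from the base axis. Payload 4.2 kg.
Tool frame: the origin (TCP) lies between the finger pads; the fingertips stand 11 mm ahead of it and the grasp point (between the pads) lies 8 mm behind it; z points along the fingers, y is the direction in which the jaws open and shut (so a half turn about z gives the same grasp; the last joint's range is limited). The gripper opens to 85 mm and grips with 20 to 120 N. Pads are 22 mm wide; open, the fingers measure 114 mm over their backs; the gripper's body (76 mm by 85 mm) begins 54 mm behind the grasp point. The pads swing forward as they close: fully open they stand 13 mm farther back than shut.
Start: joints at [-1.017, 0.385, 0.008, 0, -1.194, -0.259], TCP at [181.609, -598.011, 242.312] pointing down, gripper open.
Joint ranges: [-3.14, 3.14], [-1.21, 2.06], [-1.07, 1.41], [-3.16, 2.05], [-2.99, -0.16], [-3.1, 3.1]. Speed limits (rad/s): [2.79, 2.79, 3.14, 3.14, 3.14, 3.14].

### API

Orientations are given as a unit quaternion [x, y, z, w].
In Python, from bench import * gives the robot as it stands.
- The arm moves only by the tool servo_tool, never from a script. Its argument "rows" is a list of rows, each a list of 7 numbers: the opening, from 0 (shut) to 1 (fully open), then the shift along the tool's x, y, z in cm, then the turn, a rotation vector about the tool's x, y, z in degrees. A call has 1 to 12 rows; each row shifts and turns the commanded pose from where the row before left it, along the tool's axes as they then stand; what a row does not reach is not made up. A row lasts 1/10 s, in which the tool goes at most 50 mm and 8.59 degrees, less where a joint would pass 70% of its speed; a pose out of reach is approached as far as the arm can. A call is refused whole if a number of a shift passes 5 or a number of a turn 8.59, either way. A call with a gripper value outside its range is refused whole. The fingers move at their own pace and stop on an object; the grip force is fixed at half the most. Time passes only in rows, so rows that do not move let the fingers close. It gives the time, the measured TCP pose, the force and the opening at its end, in the units of the state.
- read_state(): the state, without advancing time (a new reading comes with each control period).
- get_image(name): name is "side" or "top"; returns a dict with "image" (384x512x3 uint8, red, green, blue), "mtx" (3x3 intrinsics, pixels), "extrinsics" (4x4, takes a point from camera to world coordinates). Camera axes: x right, y up, looking along -z (the intrinsics and any distortion apply to the point x, -y, -z); pixel columns grow to the right and rows downward; lengths in mm; the calibration is good to about 2 mm. A picture is of the moment at which its call begins. There is no depth.
- job_done(): hands the job in, once; it reports no verdict.
The state is a dict: "clock": time; "joints": joint angles; "joint_vel": joint speeds; "joint_efforts": joint torques, N m; "position": TCP position; "ee_rot": TCP orientation; "contact_force": force on the tool from outside, world axes, zero at the start; "wrist_torque": the same for the moment, N m; "gripper_width": finger opening in mm.
Only numpy, scipy, OpenCV 4.12 (cv2) and the standard library are available. Lean on these libraries where they do the work, as an engineer would, in place of code of your own. Each camera call takes 0.05 s, during which the arm holds its last target. There are 200 camera calls.

## Working session

There is one attempt and no reset: what is moved stays moved. The work goes in short steps, Python scripts to look and compute and a tool call to move; the robot and the scene stay as the last step left them, time stands still between calls to the robot, and variables do not carry over. Pictures are saved under pics/ and viewed, about 8 in all and at most 12, crops included, and the job is handed in when it is done.

Besides the shell and the picture viewer there is one more tool, called after "Request:" as name(argument=value, ...) on one line, values as JSON. servo_tool: Moves the arm, as the interface text tells. Its arguments: {"type":"object","properties":{"rows":{"type":"array","items":{"type":"array","items":{"type":"number"}}}},"required":["rows"]}

```bash
mkdir -p pics
cat > h.py <<'E'
from bench import *
import numpy as np, cv2
from scipy.spatial.transform import Rotation as R
def ray(c,u,v):
    K=np.array(c["mtx"]);E=np.array(c["extrinsics"])
    p=np.linalg.inv(K)@[u,v,1.]
    d=E[:3,:3]@[p[0],-p[1],-p[2]]
    return E[:3,3],d/np.linalg.norm(d)
def onz(c,u,v,z):
    o,d=ray(c,u,v); return o+d*(z-o[2])/d[2]
def proj(c,P):
    K=np.array(c["mtx"]);E=np.array(c["extrinsics"])
    q=E[:3,:3].T@(np.array(P,float)-E[:3,3]); q=K@[q[0],-q[1],-q[2]]
    return q[:2]/q[2]
def tri(c1,p1,c2,p2):
    o1,d1=ray(c1,*p1);o2,d2=ray(c2,*p2)
    A=np.stack([d1,-d2],1);t=np.linalg.lstsq(A,o2-o1,rcond=None)[0]
    a,b=o1+d1*t[0],o2+d2*t[1]
    return (a+b)/2,np.linalg.norm(a-b)
def save(c,n,box=None,s=1):
    im=cv2.cvtColor(np.array(c["image"]),cv2.COLOR_RGB2BGR)
    if box: x0,y0,x1,y1=box; im=im[y0:y1,x0:x1]
    cv2.imwrite("pics/"+n,cv2.resize(im,None,fx=s,fy=s,interpolation=cv2.INTER_CUBIC))
E
python3 - <<'E'
from h import *
import pickle
T=get_image("top");S=get_image("side")
pickle.dump((T,S),open("c0.pkl","wb"))
im=np.vstack([np.array(T["image"]),np.array(S["image"])])
save(T,"t0.png",None,1.5);save(S,"s0.png",None,1.5)
for c in(T,S): print(c.keys(),np.round(c["mtx"],1).tolist(),np.round(c["extrinsics"],3).tolist())
s=read_state();print(s)
E
```

```text
dict_keys(['image', 'mtx', 'extrinsics']) [[352.8, 0.0, 254.0], [0.0, 352.8, 189.0], [0.0, 0.0, 1.0]] [[-0.011, 0.993, -0.115, 454.82], [-1.0, -0.013, -0.016, 68.603], [-0.017, 0.115, 0.993, 1055.022], [0.0, 0.0, 0.0, 1.0]]
dict_keys(['image', 'mtx', 'extrinsics']) [[360.1, 0.0, 257.0], [0.0, 360.1, 191.3], [0.0, 0.0, 1.0]] [[0.986, 0.095, -0.137, 428.831], [-0.166, 0.565, -0.808, -738.268], [0.0, 0.82, 0.573, 652.315], [0.0, 0.0, 0.0, 1.0]]
{'clock': 0.1, 'joints': array([-1.01740349e+00,  3.85490063e-01,  6.75771669e-03, -4.22630379e-04,
       -1.19399565e+00, -2.58581443e-01]), 'joint_vel': array([ 0.00146909, -0.00202641,  0.00186004,  0.00198835, -0.00018432,
        0.0013707 ]), 'joint_efforts': array([-5.15077390e-04, -3.93320346e+01,  1.88929027e+01,  4.19795752e+00,
       -2.57539847e-03,  1.04256307e-05]), 'position': array([ 181.45822804, -597.55736572,  241.32463518]), 'ee_rot': array([-1.46795289e-01,  9.89166402e-01,  9.64893753e-04, -2.00983298e-04]), 'contact_force': array([-0.3487868 ,  0.42178189, -0.46488921]), 'wrist_torque': array([ 0.04710554, -0.03444637, -0.02099587]), 'gripper_width': 85.54859659321508}
```

View pics/t0.png

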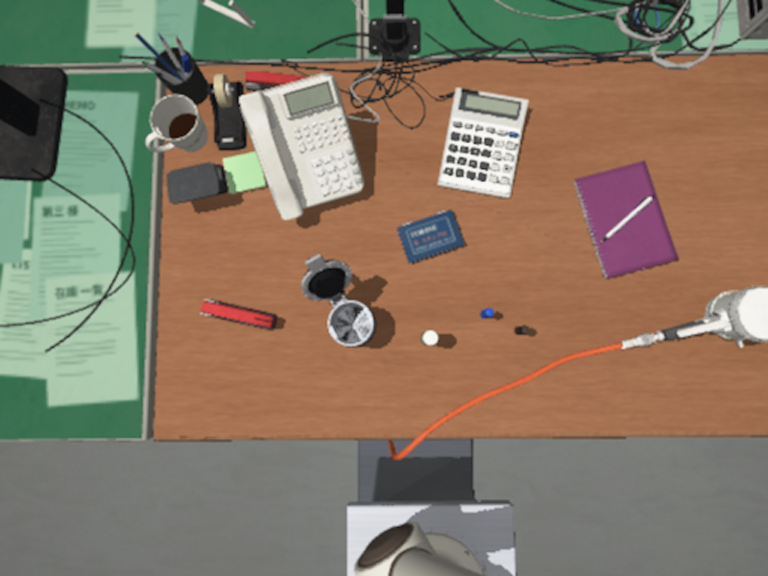

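View pics/s0.png

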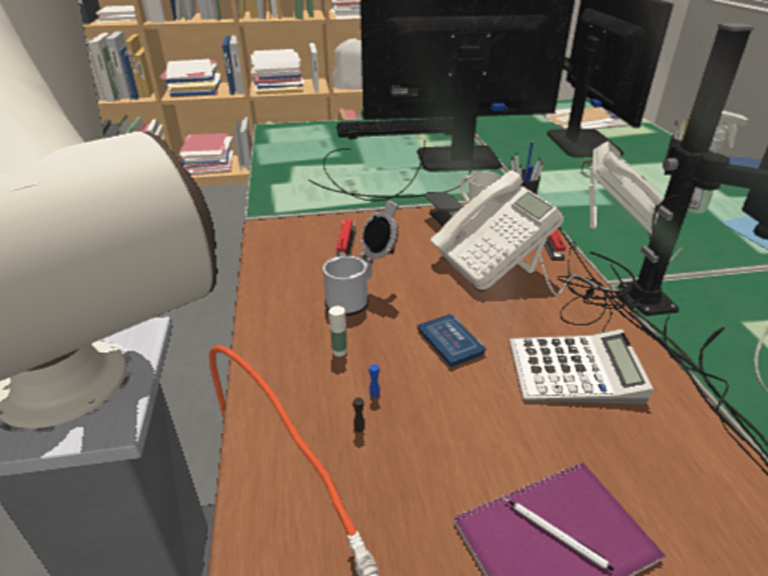

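The canister is at about (351,323) in the top view, with its lid open toward the upper left. There are two stamp-like objects: blue at (488,313) and dark brown at (523,330) in the top view. In the side view they are at (374,381) and (359,415). The dark brown one fits the description. I'll confirm with crops.

Run:
```python
from h import *
import pickle
T,S=pickle.load(open("c0.pkl","rb"))
bgr=lambda c:cv2.cvtColor(np.array(c["image"]),cv2.COLOR_RGB2BGR)
a=cv2.resize(bgr(T)[160:240,190:370],None,fx=4,fy=4,interpolation=cv2.INTER_CUBIC)
b=cv2.resize(bgr(S)[130:300,200:290],(318*90//170*1,318*1),interpolation=cv2.INTER_CUBIC)
b=cv2.resize(bgr(S)[130:300,200:290],None,fx=1.5,fy=1.5,interpolation=cv2.INTER_CUBIC)
out=np.zeros((575,720,3),np.uint8);out[:320]=a;out[320:575,:135]=b
b2=cv2.resize(bgr(S)[240:300,220:270],None,fx=4,fy=4,interpolation=cv2.INTER_CUBIC);out[320:560,150:350]=b2
b3=cv2.resize(bgr(S)[130:210,205:275],None,fx=3,fy=3,interpolation=cv2.INTER_CUBIC);out[320:560,370:580]=b3
cv2.imwrite("pics/z0.png",out)
# stamp masks
hs=cv2.cvtColor(bgr(T),cv2.COLOR_BGR2HSV);hS=cv2.cvtColor(bgr(S),cv2.COLOR_BGR2HSV)
m=(hs[...,2]<70).astype(np.uint8);m[:,:335]=0;m[:,365:]=0;m[:205]=0;m[235:]=0
ys,xs=np.where(m);print("top dark",xs.min(),xs.max(),ys.min(),ys.max(),xs.mean(),ys.mean())
m=(hS[...,2]<60).astype(np.uint8);m[:,:228]=0;m[:,252:]=0;m[:260]=0;m[295:]=0
ys,xs=np.where(m);print("side dark",xs.min(),xs.max(),ys.min(),ys.max(),xs.mean(),ys.mean())
```

```text
top dark 344 350 218 222 346.30434782608694 220.2173913043478
side dark 236 242 269 287 238.94736842105263 278.62105263157895
```

View pics/z0.png

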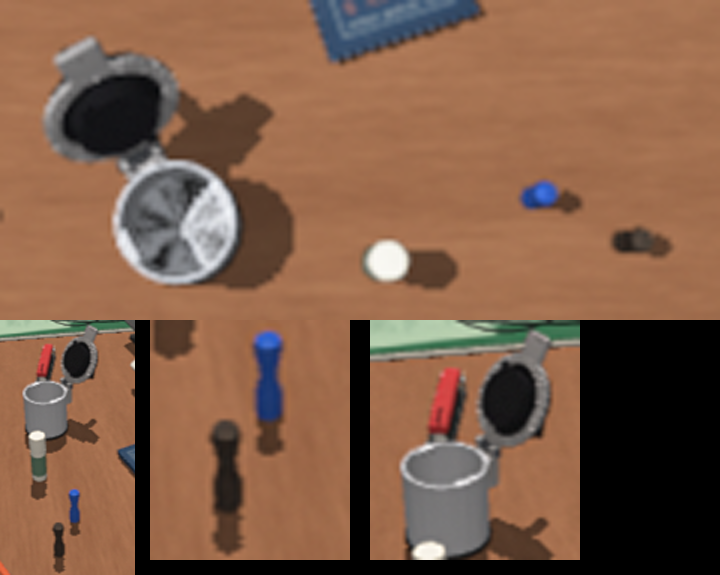

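The brown stamp is confirmed: top-view pixel ≈(347,220), side-view knob ≈(239,268) and base ≈(239,288). In the top view the rim centre is ≈(234.2,215.2), the hinge ≈(227,200) and the tab ≈(209.5,174.5).

Run:
```python
from h import *
import pickle
np.set_printoptions(precision=1,suppress=True)
T,S=pickle.load(open("c0.pkl","rb"))
print("stamp mid top",onz(T,347.3,220.2,31),"side",onz(S,239,278.5,31), "knob",tri(T,(349.2,220),S,(239,268)))
c=onz(T,234.2,215.2,86);print("can",c,"side",onz(S,230.3,179,86))
h=onz(T,227,200,86);print("hinge",h,np.linalg.norm((h-c)[:2]),np.degrees(np.arctan2(*(h-c)[1::-1])))
t,e=tri(T,(209.5,174.5),S,(261,139.3));print("tab",t,e,np.linalg.norm((t-c)[:2]),np.degrees(np.arctan2(*(t-c)[1::-1])))
# rim via circle fit
im=cv2.cvtColor(np.array(T["image"]),cv2.COLOR_RGB2HSV)
m=((im[...,1]<60)&(im[...,2]>90)).astype(np.uint8);m[:,:218]=0;m[:,252:]=0;m[:198]=0;m[233:]=0
cn=max(cv2.findContours(m,0,2)[0],key=cv2.contourArea);print(cv2.minEnclosingCircle(cn),cv2.fitEllipse(cn))
print("glue",onz(T,286.7,225.2,94))
s=read_state();Rm=R.from_quat(s["ee_rot"]).as_matrix();print(Rm,s["position"])
```

```text
stamp mid top [ 479.  -182.8   31. ] side [ 480.6 -190.4   31. ] knob (array([ 480.6, -182.2,   55.7]), np.float64(3.348191024476233))
can [495.1 139.2  86. ] side [498.1 135.2  86. ]
hinge [537.2 158.9  86. ] 46.472592838920185 25.055431350806945
tab [596.5 194.6 175.1] 3.226435996165433 115.54935456879488 28.646256749321104
((231.0576934814453, 213.0576934814453), 18.520536422729492) ((232.9251708984375, 214.12301635742188), (29.69904899597168, 34.087520599365234), 150.16481018066406)
glue [466.   -3.5  94. ]
[[-1.  -0.3 -0. ]
 [-0.3  1.   0. ]
 [ 0.   0.  -1. ]] [ 181.5 -597.6  241.3]
```

Request:
servo_tool(rows=[[0.6, 0, 0, 0, 0, 0, -8.4], [0.6, 0, 0, 0, 0, 0, -8.4], [0.6, 0, 0, 0, 0, 0, -8.4], [0.6, 0, 0, 0, 0, 0, -8.4], [0.6, 0, 0, 0, 0, 0, -8.4], [0.6, 0, 0, 0, 0, 0, -8.4], [0.6, 0, 0, 0, 0, 0, -8.4], [0.6, 0, 0, 0, 0, 0, -8.4], [0.6, 0, 0, 0, 0, 0, -8.4], [0.6, 0, 0, 0, 0, 0, -8.4], [0.6, 0, 0, 0, 0, 0, -8.4], [0.6, 0, 0, 0, 0, 0, -8.4]])

```text
clock: 1.3
position: [181.5, -597.7, 241.6]
ee_rot: [0.857, -0.515, -0.0, -0.0]
contact_force: [-0.7, -0.7, -0.9]
gripper_width: 51.1
```

```bash
cat > d.py <<'E'
# usage: d.py x y z [jawyaw]: remaining shift in tool axes (cm) and turn (deg), tool pointing straight down
from h import *
import sys
a=list(map(float,sys.argv[1:]))
s=read_state();q=R.from_quat(s["ee_rot"]);Y=q.as_matrix()[:,1]
psi=np.degrees(np.arctan2(Y[1],Y[0]))
print("t",round(s["clock"],2),"pos",s["position"].round(1),"jaw",round(psi,1),"w",round(s["gripper_width"],1),"F",s["contact_force"].round(1),"q",s["joints"].round(2))
if len(a)>=3:
    y=np.radians(a[3] if len(a)>3 else psi)
    G=R.from_matrix(np.array([[-np.sin(y)*-1*-1,np.cos(y),0],[np.cos(y),np.sin(y),0],[0,0,-1]]).T.T)
    G=R.from_matrix(np.column_stack([np.cross([np.cos(y),np.sin(y),0],[0,0,-1.]),[np.cos(y),np.sin(y),0],[0,0,-1.]]))
    print("shift cm",(q.inv().apply(np.array(a[:3])-s["position"])/10).round(2),"turn",(q.inv()*G).as_rotvec(degrees=True).round(1))
E
sed -i '/as_matrix.*T.T)/d;/\.T\.T)/d' d.py
python3 d.py 480 -184 130 207.5
```

```text
t 1.3 pos [ 181.5 -597.7  241.6] jaw -152.0 w 51.1 F [-0.7 -0.7 -0.9] q [-1.02  0.39  0.01 -0.   -1.19  1.51]
shift cm [-22.48 -45.79  11.2 ] turn [-0.   0.1  0.5]
```

Request:
servo_tool(rows=[[0.6, -2.04, -4.16, 1, 0, 0, 0], [0.6, -2.04, -4.16, 1, 0, 0, 0], [0.6, -2.04, -4.16, 1, 0, 0, 0], [0.6, -2.04, -4.16, 1, 0, 0, 0], [0.6, -2.04, -4.16, 1, 0, 0, 0], [0.6, -2.04, -4.16, 1, 0, 0, 0], [0.6, -2.04, -4.16, 1, 0, 0, 0], [0.6, -2.04, -4.16, 1, 0, 0, 0], [0.6, -2.04, -4.16, 1, 0, 0, 0], [0.6, -2.04, -4.16, 1, 0, 0, 0], [0.6, -2.04, -4.16, 1, 0, 0, 0], [0.6, 0, 0, 0, 0, 0, 0]])

```text
clock: 2.5
position: [484.7, -183.0, 130.9]
ee_rot: [0.857, -0.515, -0.001, 0.0]
contact_force: [-0.5, -0.1, 0.3]
gripper_width: 51.5
```

```bash
python3 d.py 480 -184 40 207.5
python3 - <<'E'
from h import *
S=get_image("side");save(S,"s1.png",(150,150,350,320),3.5)
p=read_state()["position"]
for dz in(0,8,-11): print((proj(S,p+[0,0,dz])-[150,150])*3.5)
E
```

```text
t 2.5 pos [ 484.7 -183.   130.9] jaw -152.0 w 51.5 F [-0.5 -0.1  0.3] q [-0.05  0.32 -0.4  -0.   -0.85  0.54]
shift cm [-0.13  0.45  9.09] turn [0.1 0.1 0.5]
[310.11291385 327.4595763 ]
[309.72332079 317.53932547]
[310.64093212 340.90456331]
```

View pics/s1.png

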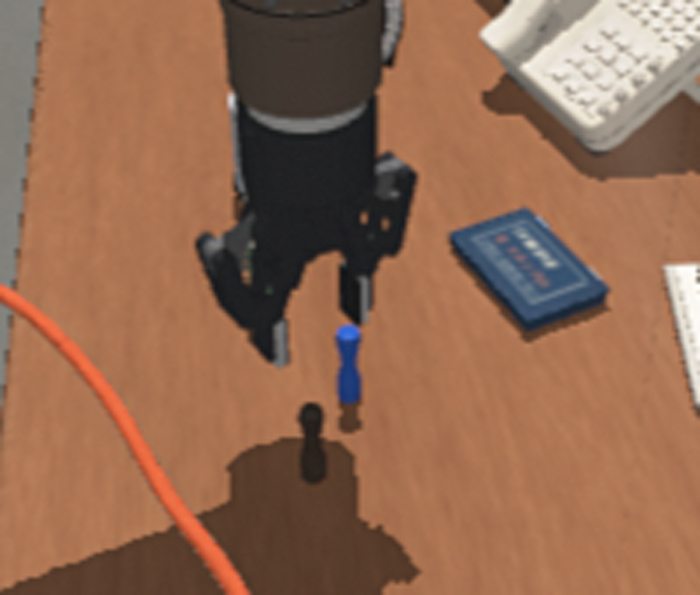

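Request:
servo_tool(rows=[[0.6, -0.1, 0.5, 0, 0, 0, 0.5], [0.6, 0, 0, 3, 0, 0, 0], [0.6, 0, 0, 3, 0, 0, 0], [0.6, 0, 0, 2, 0, 0, 0], [0.6, 0, 0, 1.3, 0, 0, 0], [0.6, 0, 0, 0, 0, 0, 0]])

```text
clock: 3.15
position: [475.1, -189.3, 37.9]
ee_rot: [0.853, -0.522, -0.002, 0.001]
contact_force: [0.1, -0.2, 1.1]
gripper_width: 51.6
```

```bash
python3 d.py 480 -184 38 207.5
python3 - <<'E'
from h import *
S=get_image("side");T=get_image("top")
a=cv2.resize(S["image"][200:310,190:290],None,fx=5,fy=5,interpolation=2)
cv2.imwrite("pics/s2.png",a[...,::-1])
E
```

```text
t 3.15 pos [ 475.1 -189.3   37.9] jaw -153.0 w 51.6 F [ 0.1 -0.2  1.1] q [-0.06  0.45 -0.51 -0.   -0.62  0.53]
shift cm [-0.25 -0.68 -0.01] turn [ 0.2  0.1 -0.5]
```

View pics/s2.png

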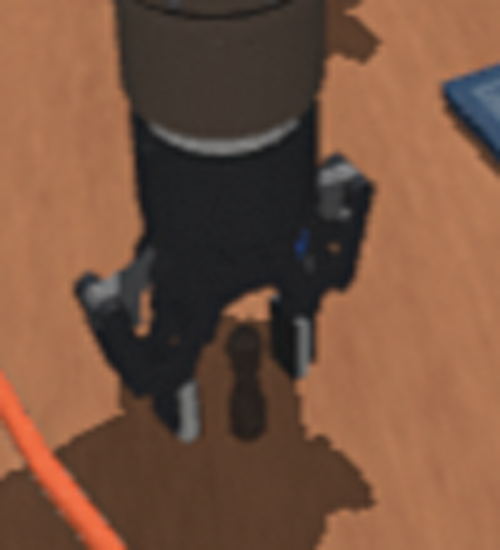

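The stamp sits between the jaws, at (247,385) in the crop, with the tips at (185,440) and (300,378). I'll centre by a few mm and close.

Request:
servo_tool(rows=[[0.6, -0.3, -0.5, 0, 0, 0, 0], [0.6, 0, 0, 0, 0, 0, 0], [0, 0, 0, 0, 0, 0, 0], [0, 0, 0, 0, 0, 0, 0], [0, 0, 0, 0, 0, 0, 0], [0, 0, 0, 0, 0, 0, 0], [0, 0, 0, 0, 0, 0, 0], [0, 0, 0, 0, 0, 0, 0], [0, 0, 0, 0, 0, 0, 0]])

```text
clock: 4.15
position: [481.0, -183.2, 39.8]
ee_rot: [0.854, -0.521, 0.0, -0.0]
contact_force: [-0.3, 0.3, 5.7]
gripper_width: 16.0
```

```bash
python3 d.py 496 138 200 207.5
```

```text
t 4.15 pos [ 481.  -183.2   39.8] jaw -152.8 w 16.0 F [-0.3  0.3  5.7] q [-0.05  0.45 -0.5   0.   -0.62  0.52]
shift cm [-27.87 -16.02 -16.03] turn [-0.  -0.  -0.3]
```

Request:
servo_tool(rows=[[0, 0, 0, -3, 0, 0, 0], [0, 0, 0, -4, 0, 0, 0], [0, 0, 0, -4, 0, 0, 0], [0, 0, 0, -4, 0, 0, 0], [0, -3.5, -2, -1, 0, 0, 0], [0, -4, -2.3, 0, 0, 0, 0], [0, -4, -2.3, 0, 0, 0, 0], [0, -4, -2.3, 0, 0, 0, 0], [0, -4, -2.3, 0, 0, 0, 0], [0, -4, -2.3, 0, 0, 0, 0], [0, -3, -1.7, 0, 0, 0, 0], [0, -1.4, -0.8, 0, 0, 0, 0]])

```text
clock: 5.35
position: [495.3, 140.7, 198.7]
ee_rot: [0.854, -0.52, -0.0, 0.0]
contact_force: [0.3, -0.3, 0.3]
gripper_width: 16.1
```

Request:
servo_tool(rows=[[0, 0, 0, 0, 0, 0, 0], [0, 0, 0, 0, 0, 0, 0], [0, 0, 0, 0, 0, 0, 0]])

```text
clock: 5.65
position: [495.3, 136.9, 199.1]
ee_rot: [0.853, -0.522, -0.0, 0.0]
contact_force: [-0.4, -0.3, -0.2]
gripper_width: 15.8
```

```bash
python3 d.py 496 138 70 207.5
python3 - <<'E'
from h import *
S=get_image("side");T=get_image("top")
a=cv2.resize(S["image"][60:220,180:300],(450,600),interpolation=2)
b=cv2.resize(T["image"][150:250,190:275],(340,400),interpolation=2)
o=np.zeros((600,800,3),np.uint8);o[:,:450]=a;o[:400,455:795]=b
cv2.imwrite("pics/s3.png",o[...,::-1])
p=read_state()["position"]
print((proj(S,p-[0,0,40])-[180,60])*3.75,(proj(S,[496,138,86])-[180,60])*3.75)
E
```

```text
t 5.65 pos [495.3 136.9 199.1] jaw -152.9 w 15.8 F [-0.4 -0.3 -0.2] q [ 0.59  0.23 -0.33 -0.   -1.01 -0.11]
shift cm [-0.07 -0.13 12.9 ] turn [ 0.1 -0.  -0.4]
[180.61613292 362.22513009] [185.53894811 444.55007023]
```

View pics/s3.png

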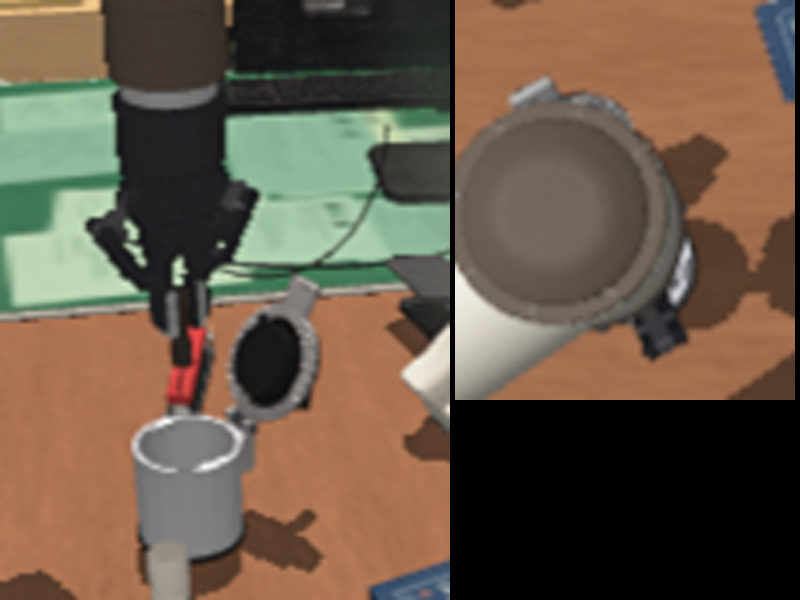

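The stamp hangs upright in the jaws, bottom at (181,364). The rim centre is at (188,445), within about 2 mm of prediction. I'll lower it partway, release with a small opening, and retreat.

Request:
servo_tool(rows=[[0, 0, 0, 3, 0, 0, 0], [0, 0, 0, 3, 0, 0, 0], [0, 0, 0, 3, 0, 0, 0], [0, 0, 0, 2, 0, 0, 0], [0, 0, 0, 1.2, 0, 0, 0], [0, 0, 0, 0, 0, 0, 0], [0, 0, 0, 0, 0, 0, 0], [0.38, 0, 0, 0, 0, 0, 0], [0.38, 0, 0, 0, 0, 0, 0], [0.38, 0, 0, 0, 0, 0, 0], [0.38, 0, 0, 0, 0, 0, 0], [0.38, 0, 0, 0, 0, 0, 0]])

```text
clock: 6.95
position: [495.6, 138.2, 77.6]
ee_rot: [0.854, -0.521, 0.0, -0.0]
contact_force: [-1.4, 0.4, -0.3]
gripper_width: 32.6
```

Request:
servo_tool(rows=[[0.38, 0, 0, -2, 0, 0, 0], [0.38, 0, 0, -4, 0, 0, 0], [0.38, 0, 0, -4, 0, 0, 0], [0.38, 0, 0, -5, 0, 0, 0], [0.38, 0, 0, -5, 0, 0, 0], [0, 0, 0, -3, 0, 0, 0], [0, 0, 0, 0, 0, 0, 0], [0, 0, 0, 0, 0, 0, 0]])

```text
clock: 7.75
position: [495.2, 138.2, 307.6]
ee_rot: [0.853, -0.521, -0.0, -0.001]
contact_force: [0.6, -1.1, -1.4]
gripper_width: 0.3
```

```bash
python3 d.py
```

```text
t 7.75 pos [495.2 138.2 307.6] jaw -152.8 w 0.3 F [ 0.6 -1.1 -1.4] q [ 0.59  0.15 -0.15 -0.   -1.27 -0.11]
```

Request:
servo_tool(rows=[[0, 0, -2, 0, 0, 0, 0], [0, 0, -4, 0, 0, 0, 0], [0, 0, -4, 0, 0, 0, 0], [0, 0, -3, 0, 0, 0, 0], [0, 0, -2, 0, 0, 0, 0], [0, 0, 0, 0, 0, 0, 0], [0, 0, 0, 2, 0, 0, 0], [0, 0, 0, 2, 0, 0, 0], [0, 0, 0, 2, 0, 0, 0], [0, 0, 0, 2, 0, 0, 0], [0, 0, 0, 0, 0, 0, 0]])

```text
clock: 8.85
position: [626.0, 205.4, 222.6]
ee_rot: [0.853, -0.521, -0.003, 0.004]
contact_force: [-0.4, -0.4, -1.1]
gripper_width: 0.2
```

```bash
python3 d.py
python3 - <<'E'
from h import *
S=get_image("side");T=get_image("top")
a=cv2.resize(S["image"][60:220,180:300],(450,600),interpolation=2)
b=cv2.resize(T["image"][150:250,190:275],(340,400),interpolation=2)
o=np.zeros((600,800,3),np.uint8);o[:,:450]=a;o[:400,455:795]=b
cv2.imwrite("pics/s4.png",o[...,::-1])
E
```

```text
t 8.85 pos [626.  205.4 222.6] jaw -152.8 w 0.2 F [-0.4 -0.4 -1.1] q [ 0.56  0.46  0.08 -0.   -1.2  -0.09]
```

View pics/s4.png

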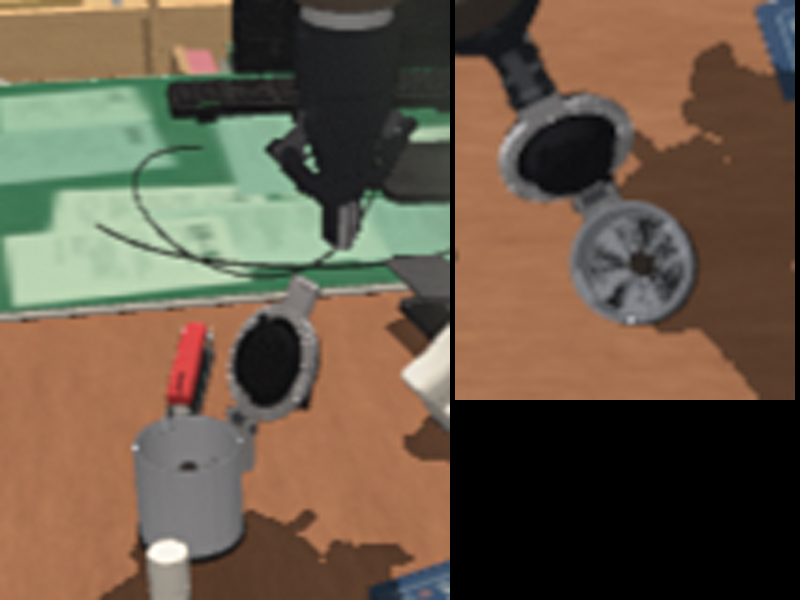

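The stamp stands upright inside the canister (dark top at (643,263) in the top panel). The closed fingers are behind and above the thumb tab, which is at (540,105). I'll descend behind the tab and push it forward.

Request:
servo_tool(rows=[[0, 0, 0, 2, 0, 0, 0], [0, 0, 0, 1.9, 0, 0, 0], [0, 0, 0, 0, 0, 0, 0], [0, 0, 1, 0, 0, 0, 0], [0, 0, 1, 0, 0, 0, 0], [0, 0, 1, -0.2, 0, 0, 0], [0, 0, 1, -0.3, 0, 0, 0], [0, 0, 1, -0.3, 0, 0, 0], [0, 0, 1, -0.3, 0, 0, 0], [0, 0, 1, -0.3, 0, 0, 0], [0, 0, 1, -0.2, 0, 0, 0]])

```text
clock: 10.05
position: [556.7, 169.5, 204.3]
ee_rot: [0.853, -0.521, -0.0, 0.0]
contact_force: [-0.3, -0.8, 1.0]
gripper_width: -0.1
```

Request:
servo_tool(rows=[[0, 0, 1, 0, 0, 0, 0], [0, 0, 1, 0, 0, 0, 0], [0, 0, 1, 0, 0, 0, 0], [0, 0, 1, 0, 0, 0, 0], [0, 0, 1, 0, 0, 0, 0], [0, 0, 1, 0, 0, 0, 0], [0, 0, 0.5, 0, 0, 0, 0], [0, 0, 0, 0, 0, 0, 0]])

```text
clock: 10.85
position: [499.4, 140.1, 204.5]
ee_rot: [0.854, -0.521, 0.0, -0.0]
contact_force: [0.7, -1.0, -0.1]
gripper_width: 0.2
```

```bash
python3 d.py
python3 - <<'E'
from h import *
S=get_image("side");T=get_image("top")
a=cv2.resize(S["image"][60:220,180:300],(450,600),interpolation=2)
b=cv2.resize(T["image"][150:250,190:275],(340,400),interpolation=2)
o=np.zeros((600,800,3),np.uint8);o[:,:450]=a;o[:400,455:795]=b
cv2.imwrite("pics/s5.png",o[...,::-1])
E
```

```text
t 10.85 pos [499.4 140.1 204.5] jaw -152.8 w 0.2 F [ 0.7 -1.  -0.1] q [ 0.59  0.24 -0.31 -0.   -1.03 -0.11]
```

View pics/s5.png

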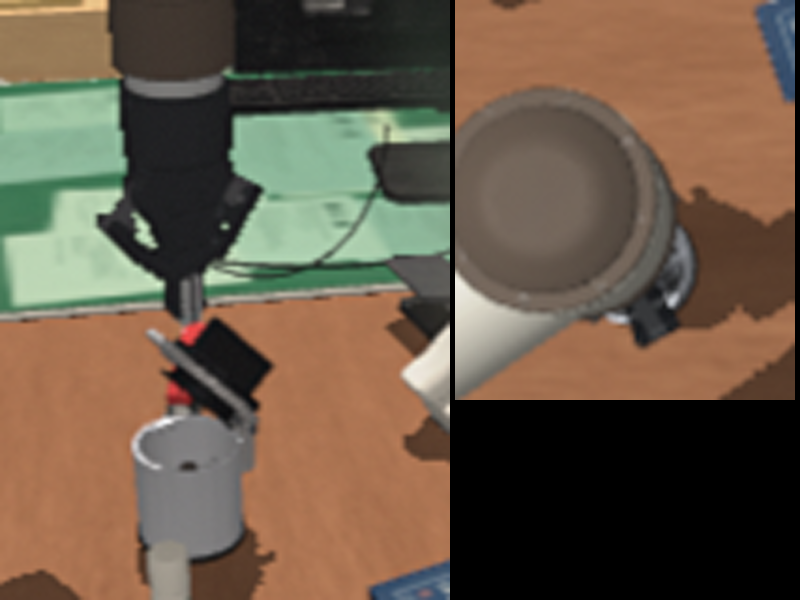

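The lid is past its balance point and falling (side panel, about 0.75 rad open). I'll back off so the top camera can see the bar, pre-turn the wrist and open the jaws.

Request:
servo_tool(rows=[[0, 0, 0, -3, 0, 0, 0], [0, 0, 0, -4, 0, 0, 0], [0, 0, -2, -3, 0, 0, 0], [0, 0, -4, 0, 0, 0, 0], [0, 0, -5, 0, 0, 0, 0], [0.7, 0, -4, 0, 0, 0, -5], [0.7, 0, 0, 0, 0, 0, -8], [0.7, 0, 0, 0, 0, 0, -8], [0.7, 0, 0, 0, 0, 0, -8], [0.7, 0, 0, 0, 0, 0, -8], [0.7, 0, 0, 0, 0, 0, -8], [0.7, 0, 0, 0, 0, 0, -8]])

```text
clock: 12.15
position: [633.8, 209.2, 303.8]
ee_rot: [0.997, -0.083, -0.0, 0.0]
contact_force: [-0.8, 0.2, 0.6]
gripper_width: 59.7
```

Request:
servo_tool(rows=[[0.7, 0, 0, 0, 0, 0, -8], [0.7, 0, 0, 0, 0, 0, -8], [0.7, 0, 0, 0, 0, 0, 0]])

```text
clock: 12.45
position: [633.8, 209.2, 303.8]
ee_rot: [0.999, 0.054, -0.0, 0.0]
contact_force: [0.5, -0.0, -0.0]
gripper_width: 59.9
```

```bash
python3 d.py
python3 - <<'E'
from h import *
S=get_image("side");T=get_image("top")
a=cv2.resize(S["image"][120:210,195:275],(480,540),interpolation=2)
b=cv2.resize(T["image"][185:235,210:250],(320,400),interpolation=2)
o=np.zeros((540,800,3),np.uint8);o[:,:480]=a;o[:400,480:]=b
cv2.imwrite("pics/s6.png",o[...,::-1])
for z in(105,134.5):
  print(z,(proj(T,[496,138,z])-[210,185])*8)
E
```

```text
t 12.45 pos [633.8 209.2 303.8] jaw -83.8 w 59.9 F [ 0.5 -0.  -0. ] q [ 0.56  0.43  0.23  0.   -1.37  1.12]
105 [193.0173999  236.45990491]
134.5 [186.39611369 232.61151866]
```

View pics/s6.png

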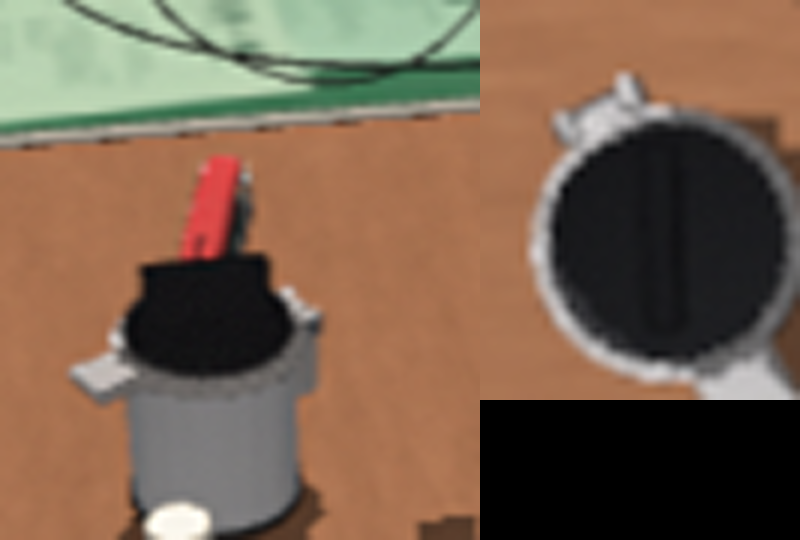

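The lid is shut flat. In the top panel the bar runs from (662,135) to (667,330), world yaw about 1°, so the cap is at about 1.1 rad. I'll go above it with the jaw across the bar.

```bash
python3 d.py 496 138 150 -89
```

```text
t 12.55 pos [633.6 209.1 304. ] jaw -84.0 w 59.8 F [-0.7 -0.2  0.5] q [ 0.56  0.43  0.23  0.   -1.37  1.12]
shift cm [-14.43   5.62  15.4 ] turn [0. 0. 5.]
```

Request:
servo_tool(rows=[[0.7, -2.4, 0.9, 0, 0, 0, 0], [0.7, -3, 1.2, 0, 0, 0, 0], [0.7, -3, 1.2, 0, 0, 0, 0], [0.7, -3, 1.2, 2, 0, 0, 0], [0.7, -3, 1.1, 3, 0, 0, 0], [0.7, 0, 0, 3, 0, 0, 5], [0.7, 0, 0, 3, 0, 0, 0], [0.7, 0, 0, 3, 0, 0, 0], [0.7, 0, 0, 1.4, 0, 0, 0], [0.7, 0, 0, 0, 0, 0, 0], [0.7, 0, 0, 0, 0, 0, 0]])

```text
clock: 13.65
position: [496.9, 138.0, 150.9]
ee_rot: [1.0, 0.01, 0.0, 0.0]
contact_force: [0.9, -0.4, 0.3]
gripper_width: 59.8
```

```bash
python3 d.py 496 138 121 -89
```

```text
t 13.65 pos [496.9 138.  150.9] jaw -88.9 w 59.8 F [ 0.9 -0.4  0.3] q [ 0.59  0.29 -0.39  0.   -0.89  1.  ]
shift cm [-0.09 -0.    2.99] turn [ 0.  -0.   0.1]
```

Request:
servo_tool(rows=[[0.7, 0, 0, 1.5, 0, 0, 0], [0.7, 0, 0, 1.4, 0, 0, 0], [0.7, 0, 0, 0, 0, 0, 0], [0, 0, 0, 0, 0, 0, 0], [0, 0, 0, 0, 0, 0, 0], [0, 0, 0, 0, 0, 0, 0], [0, 0, 0, 0, 0, 0, 0], [0, 0, 0, 0, 0, 0, 0], [0, 0, 0, 0, 0, 0, 0], [0, 0, 0, 0, 0, 0, 0]])

```text
clock: 14.65
position: [497.4, 142.9, 123.1]
ee_rot: [1.0, 0.011, 0.003, -0.004]
contact_force: [-7.1, 17.6, 4.8]
gripper_width: 10.2
```

```bash
python3 d.py; python3 -c "
from h import *;print(read_state()['wrist_torque'])"
```

```text
t 14.65 pos [497.4 142.9 123.1] jaw -88.8 w 10.2 F [-7.1 17.6  4.8] q [ 0.59  0.32 -0.42 -0.01 -0.82  1.  ]
[ 4.77298398  2.12828934 -0.03895246]
```

Request:
servo_tool(rows=[[0, 0, -0.2, 0, 0, 0, 0], [0, 0, -0.2, 0, 0, 0, 0], [0, 0, 0, 0, 0, 0, 0], [0, 0, 0, 0, 0, 0, 0]])

```text
clock: 15.05
position: [497.2, 143.5, 123.1]
ee_rot: [1.0, 0.011, 0.002, -0.002]
contact_force: [-3.0, 5.8, 7.0]
gripper_width: 10.5
```

```bash
python3 d.py
python3 - <<'E'
from h import *
print(read_state()['wrist_torque'])
S=get_image("side");T=get_image("top")
a=cv2.resize(S["image"][100:220,180:280],(500,600),interpolation=2)
b=cv2.resize(T["image"][185:245,210:255],(300,400),interpolation=2)
o=np.zeros((600,800,3),np.uint8);o[:,:500]=a;o[:400,500:]=b
cv2.imwrite("pics/s7.png",o[...,::-1])
E
```

```text
t 15.05 pos [497.2 143.5 123.1] jaw -88.8 w 10.5 F [-3.   5.8  7. ] q [ 0.59  0.33 -0.42 -0.   -0.82  1.  ]
[1.64373675 0.98961963 0.0305516 ]
```

View pics/s7.png

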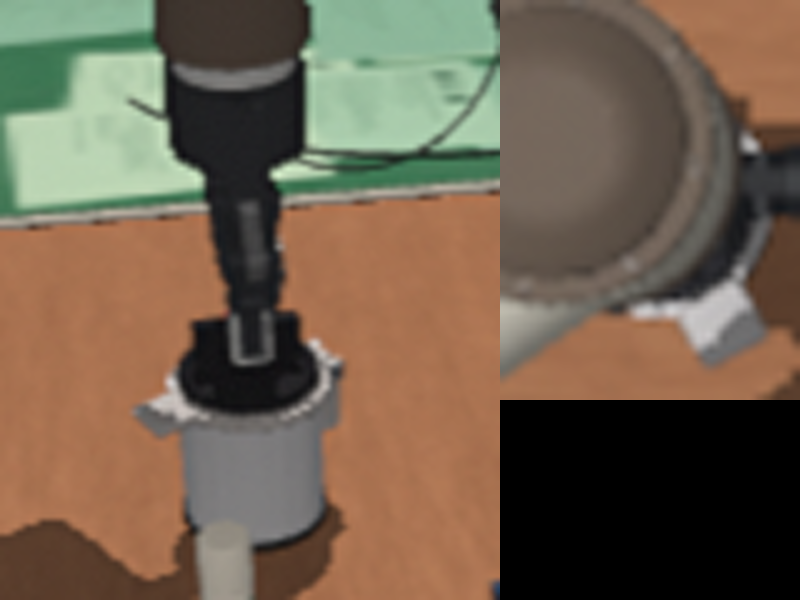

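The grip is on the middle of the bar: pads at (250,340), bar from 193 to 300 in the side panel. I'll twist clockwise in stages.

Request:
servo_tool(rows=[[0, 0, -0.1, 0, 0, 0, 3], [0, 0, 0, 0, 0, 0, 5], [0, 0, 0, 0, 0, 0, 6], [0, 0, 0, 0, 0, 0, 6], [0, 0, 0, 0, 0, 0, 4], [0, 0, 0, 0, 0, 0, 0], [0, 0, 0, 0, 0, 0, 0]])

```text
clock: 15.85
position: [497.0, 143.1, 123.1]
ee_rot: [0.98, -0.198, 0.001, -0.001]
contact_force: [-2.4, 1.9, 6.2]
gripper_width: 10.9
```

```bash
python3 d.py;python3 -c "
from h import *;print(read_state()['wrist_torque'])"
```

```text
t 15.85 pos [497.  143.1 123.1] jaw -112.8 w 10.9 F [-2.4  1.9  6.2] q [ 0.59  0.33 -0.42  0.   -0.82  0.58]
[ 0.38280665  0.67841424 -0.04648334]
```

Forces stay low, and the jaw follows. I'm continuing about 40° more.

Request:
servo_tool(rows=[[0, 0, 0, 0, 0, 0, 4], [0, 0, 0, 0, 0, 0, 6], [0, 0, 0, 0, 0, 0, 6], [0, 0, 0, 0, 0, 0, 6], [0, 0, 0, 0, 0, 0, 6], [0, 0, 0, 0, 0, 0, 5], [0, 0, 0, 0, 0, 0, 3], [0, 0, 0, 0, 0, 0, 2], [0, 0, 0, 0, 0, 0, 0], [0, 0, 0, 0, 0, 0, 0]])

```text
clock: 16.85
position: [496.3, 142.6, 123.0]
ee_rot: [0.863, -0.506, 0.0, -0.0]
contact_force: [-3.6, 0.6, 8.8]
gripper_width: 10.8
```

```bash
python3 d.py;python3 -c "
from h import *;print(read_state()['wrist_torque'])"
```

```text
t 16.85 pos [496.3 142.6 123. ] jaw -150.8 w 10.8 F [-3.6  0.6  8.8] q [ 0.59  0.33 -0.42  0.   -0.82 -0.09]
[ 0.03900659  1.14587699 -0.04710802]
```

Request:
servo_tool(rows=[[0, 0, 0, 0, 0, 0, 1], [0, 0, 0, 0, 0, 0, 1], [0, 0, 0, 0, 0, 0, 1], [0, 0, 0, 0, 0, 0, 1], [0, 0, 0, 0, 0, 0, 0], [0, 0, 0, 0, 0, 0, 0]])

```text
clock: 17.45
position: [496.3, 142.7, 123.0]
ee_rot: [0.846, -0.534, 0.001, 0.0]
contact_force: [-4.7, 1.2, 8.6]
gripper_width: 11.0
```

```bash
python3 d.py;python3 -c "
from h import *;print(read_state()['wrist_torque'])"
```

```text
t 17.45 pos [496.3 142.7 123. ] jaw -154.5 w 11.0 F [-4.7  1.2  8.6] q [ 0.6   0.33 -0.42  0.   -0.82 -0.15]
[0.34961055 1.35844191 0.9677953 ]
```

The twist moment jumped from 0.05 to 0.97 N m with the jaw at -154.5°, so the cap is on its stop. I'll release and retreat.

Request:
servo_tool(rows=[[0, 0, 0, 0, 0, 0, 0.5], [0, 0, 0, 0, 0, 0, 0], [0.6, 0, 0, 0, 0, 0, 0], [0.6, 0, 0, 0, 0, 0, 0], [0.6, 0, 0, 0, 0, 0, 0], [0.6, 0, 0, 0, 0, 0, 0], [0.6, 0, 0, -2, 0, 0, 0], [0.6, 0, 0, -4, 0, 0, 0], [0.6, 0, 0, -4, 0, 0, 0], [0.6, 0, 0, -5, 0, 0, 0], [0.6, 0, 0, -4, 0, 0, 0]])

```text
clock: 18.55
position: [496.4, 142.5, 314.1]
ee_rot: [0.842, -0.54, 0.001, -0.001]
contact_force: [1.5, 0.6, -0.1]
gripper_width: 50.9
```

Request:
servo_tool(rows=[[0.6, 0, -3, 0, 0, 0, 0], [0.6, 0, -5, 0, 0, 0, 0], [0.6, 0, -5, 0, 0, 0, 0], [0.6, 0, -3, 0, 0, 0, 0], [0.6, 0, 0, 0, 0, 0, 0], [0.6, 0, 0, 0, 0, 0, 0]])

```text
clock: 19.15
position: [641.7, 209.5, 309.6]
ee_rot: [0.842, -0.54, -0.001, 0.001]
contact_force: [0.4, 0.2, 0.4]
gripper_width: 51.4
```

```bash
python3 d.py
python3 - <<'E'
from h import *
S=get_image("side");T=get_image("top")
a=cv2.resize(S["image"][120:300,195:315],(400,600),interpolation=2)
b=cv2.resize(T["image"][185:235,210:250],(320,400),interpolation=2)
o=np.zeros((600,800,3),np.uint8);o[:,:400]=a;o[:400,480:]=b
cv2.imwrite("pics/s8.png",o[...,::-1])
E
```

```text
t 19.15 pos [641.7 209.5 309.6] jaw -155.3 w 51.4 F [0.4 0.2 0.4] q [ 0.55  0.44  0.26 -0.   -1.4  -0.12]
```

View pics/s8.png

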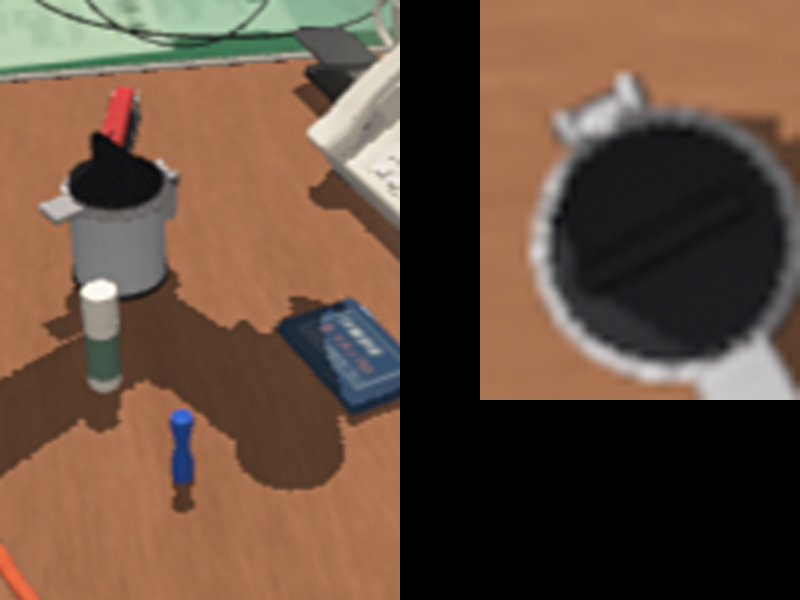

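The lid is shut. The bar runs from (585,282) to (745,195), world yaw about 118°, which is along the canister's y axis, so the cap is tight. The bystanders and the blue stamp look undisturbed.

```bash
python3 -c "
from bench import *;job_done()"
```

```text
the job is handed in; nothing more can be done
```

The brown stamp is inside the canister, the lid is shut and the cap is twisted to its stop. I handed the job in at about 19 s of the 67 s allowed.

- **Stamp:** it was seen standing upright near the middle of the canister floor before I shut the lid.
- **Lid:** the final picture shows it flat on the rim.
- **Cap:** the twist moment rose from 0.05 to 0.97 N m when it reached the stop. The grip bar now lies at about 118° in the world frame, within about a degree of the canister's y axis.
- **Other things:** the glue stick, ink pad and blue stamp look unmoved in the last view. Only part of the stapler shows there, and it also looks unmoved; I compared all of these by eye and did not measure them.
- **Gripper:** it is clear of everything, with forces near zero.
- **One disagreement:** the first camera estimate of the canister's position was about 5 mm off in y compared with where the gripper centred on the bar. I corrected for this before twisting.

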